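# Set the drill-stop collar to the round-head rivet line

## Task

Set the drill stop for round-head rivets: with the fingertips, push the upright lug on the aluminium collar sideways so that the collar turns until its pointer lines up with the long scale line marked by the wide round-headed rivet (not the one marked by the slim pin). Push the lug from one side at a time, never pinching it between the fingers or pressing down on it. Leave the funnel, the hammer and the two brass jaws where they lie, and finish clear of everything.

Things in the scene. Friction and masses are not known exactly. Their poses are not given: they have to be found in the camera images.
- dial (a joint): Rotation of the collar about its vertical axis, rad; grows counter-clockwise seen from above, 0 = pointer midway between the two long lines, which stand at +1.047 and -1.047; stops at -1.5 and +1.5. Stays where left (friction 0.14 N m, about 3 N at the lug).
- base: Fixed dark cast-iron disc, 200 mm across and 30 mm high, whose place and heading vary; origin at the centre of its underside, x axis = the direction of the pointer at dial = 0. Its top carries pale radial scale lines every 15 degrees outside the collar, all short except two long ones.
- dial_centre (a point): Fixed point on the collar's vertical axis at its top face, 55 mm above the work surface. The collar is a pale aluminium disc 116 mm across and 25 mm thick lying on the base (30 to 55 mm above the work surface), with a steel hub button 28 mm across and 6 mm high in its middle.
- pointer (a point): Tip of the collar's pointer, a 4 mm wide dark radial line on the collar's top face (from 15 mm to 59 mm radius) ending in a 4 mm wide dark tab on its rim; the tip is 65 mm from the axis, at the height of the collar's top face, and turns with the collar. Its x axis points radially outward along the pointer, z up.
- lug (a point): Centre of the top of the upright lug on the collar, 45 mm from the axis, opposite the pointer; turns with the collar. The lug is two upright dark steel plates side by side with a 2 mm slot, together 18 mm wide tangentially, 20 mm long radially, 32 mm high above the collar's face (top 87 mm above the work surface).
- lug_a (a point): One plate of the lug, 8 mm thick, 20 mm long radially, 32 mm high; this point is the centre of its foot, on the collar's face. It is the plate on the clockwise side (seen from above): pushing its outer face turns the collar counter-clockwise.
- lug_b (a point): The other plate of the lug, same size, this point is the centre of its foot; on the counter-clockwise side: pushing its outer face turns the collar clockwise.
- round_rivet: Steel round-headed rivet, a low dome 19 mm across and 10 mm high, fixed on the base at the outer end of one of the two long lines, 86 mm from the axis; origin at the centre of its underside, 30 mm above the work surface. Marks the target line. May be at either long line.
- slim_pin: Steel pin 7 mm across and 22 mm high, fixed on the base at the outer end of the other long line, 86 mm from the axis; origin at the centre of its underside. Not the target.
- funnel: Loose blue enamel tin funnel standing mouth down, 94 mm across, 85 mm high; origin at the centre of its underside. Bystander.
- hammer: Loose ball-peen hammer lying flat, 270 mm long, wooden handle towards its -x, rusty head; origin under it. Bystander.
- jaw_a: Loose brass riveter jaw, an L of 22 x 70 mm with a 30 mm nose, 16 mm high; origin under its middle. Bystander.
- jaw_b: The second brass riveter jaw, alike. Bystander.

How it is judged:
On the way:
1. the fingers push the lug ((contact force between the fingers and lug_a above 1 N or contact force between the fingers and lug_b above 1 N)), for 0.1 s.
At the end, for the whole second after the job is handed in: The pointer's direction passes within 5 mm of the centre of the round rivet (about 3.5 degrees, a quarter of a scale division), and the collar is at rest (y of round_rivet in the frame of pointer between -0.005 and 0.005 m and x of round_rivet in the frame of pointer above 0.01 m and velocity of joint dial between -0.05 and 0.05 rad/s); the robot touches nothing.
It fails at once if the lug is pinched or pressed down on (the fingers bear with more than 1 N on both of its plates at once) (contact force between the fingers and lug_a above 1 N and contact force between the fingers and lug_b above 1 N).
It fails at once if the funnel is lifted or shifted by more than 20 mm (distance of funnel from where it was at the start of the episode above 0.02 m).
It fails at once if the hammer is lifted or shifted by more than 20 mm (distance of hammer from where it was at the start of the episode above 0.02 m).
It fails at once if the jaw_a is lifted or shifted by more than 20 mm (distance of jaw_a from where it was at the start of the episode above 0.02 m).
It fails at once if the jaw_b is lifted or shifted by more than 20 mm (distance of jaw_b from where it was at the start of the episode above 0.02 m).
It also fails if it takes over 42 s, if anything falls off the work surface, if the arm or the gripper's body presses on something with over 40 N, if the wrist force passes 120 N, or if a joint passes its speed limit or range.

## Robot

A 7-joint arm with a two-finger parallel gripper is mounted at the origin on the work surface. World frame = base frame: x ahead of the robot, y to its left, z up, the work surface at z = 0. Lengths are in m, angles in rad, forces in N, time in s.
With the tool pointing down it reaches from about 0.425 to 0.925 m from the base axis. Payload 6.8 kg.
Tool frame: the origin (TCP) lies on the mounting face of the last link; the fingertips stand 173 mm ahead of it and the grasp point (between the pads) lies 155 mm ahead of it; z points along the fingers, y is the line along which they close (so a half turn about z gives the same grasp; the last joint's range is limited). The gripper opens to 85 mm and grips with 20 to 120 N. Pads are 22 mm wide; open, the fingers measure 114 mm over their backs; the gripper's body (76 mm by 85 mm) begins 54 mm behind the grasp point. The pads swing forward as they close: fully open they stand 13 mm farther back than shut.
Start: joints at [-1.343, 0.477, 0.022, 1.555, -0.011, 1.109, -0.083], TCP at [0.222, 0.637, 0.405] pointing down, gripper open.
Joint ranges: [-2.96, 2.96], [-0.34, 2.1], [-1.41, 1.46], [0.24, 2.44], [-1.37, 4.51], [0.17, 1.92], [-2.96, 2.96]. Speed limits (rad/s): [2.39, 2.39, 3.14, 3.14, 3.14, 3.14, 3.14].

## Interface

Orientations are given as a rotation vector (axis times angle).
In Python, from bench import r gives the robot as it stands.
- The arm moves only by the tool carry_out, never from a script. Its argument "moves" is a list of rows, each a list of 5 numbers: the shift along the tool's x, y, z in m, then the turn about the tool's z in rad, then the finger opening in m, from 0 to 0.0854. In form: [[dx, dy, dz, roll, claw], ...]. A call has exactly 8 rows; each row is the pose to reach, as a shift and turn from the pose commanded when the call began, along the tool's axes at that moment; what a row does not reach only later rows make up. A row lasts 1/10 s, in which the tool goes at most 50 mm and 8.59 degrees, less where a joint would pass 70% of its speed; a pose out of reach is approached as far as the arm can. A call with a gripper value outside its range is refused whole. The fingers move at their own pace and stop on an object; "force" is the grip in N (left out, the last holds). Time passes only in rows, so rows that repeat a pose let the fingers close, or fill a call up. It gives the time, the measured TCP pose, the force, the opening and the grip force at its end, in the units of the state.
- r.get_obs(): the state, without advancing time (a new reading comes with each control period).
- r.grab_frame(name): name is "scene" or "top" or "wrist"; returns the picture (420x560x3 uint8, red, green, blue); there is no depth.
- r.calibration(name): a dict with "fx", "fy", "cx", "cy" (pixels), "k1" (the pictures are not rectified: a ray, as slopes to the right and down, at radius r is drawn at 1 + k1 r^2 times it, then the intrinsics apply), "rvec" (rotation vector, rad) and "tvec" (3), from world to camera coordinates, as OpenCV has them. Camera axes: x right, y down, z forward; pixel columns grow to the right and rows downward; lengths in m; the calibration is good to about 2 mm. A picture is of the moment at which its call begins: read the wrist's pose just before it. calibration takes no time and is no camera call; for the wrist camera it gives the pose at the moment of the call.
- r.hand_in(): hands the job in; it is judged then, once.
The state is a dict: "clock": time; "joints": joint angles; "qvel": joint speeds; "tau": joint torques, N m; "tcp_pos": TCP position; "orientation": TCP orientation; "contact_force": force on the tool from outside, world axes, zero at the start; "moment": the same for the moment, N m; "grip_width": finger opening in m; "gripper_force": force on a finger pad.
Only numpy, scipy, OpenCV 4.12 (cv2) and the standard library are available. Lean on these libraries where they do the work, as an engineer would, in place of code of your own. Each camera call takes 0.05 s, during which the arm holds its last target. There are 200 camera calls.

## Working session

There is one attempt and no reset: what is moved stays moved. The work goes in short steps, Python scripts to look and compute and a tool call to move; the robot and the scene stay as the last step left them, time stands still between calls to the robot, and variables do not carry over. Pictures are saved under pics/ and viewed, at most 10 in all, crops included, and the job is handed in when it is done.

Besides the shell and the picture viewer there is one more tool, called after "Request:" as name([rows], argument=value, ...), one row to a line, values as JSON. carry_out: Moves the arm, as the interface text tells. Its arguments: {"type":"object","properties":{"moves":{"type":"array","items":{"type":"array","items":{"type":"number"}}},"force":{"type":"number"}},"required":["moves"]}

```bash
mkdir -p pics; python3 - <<'E'
from bench import r
import cv2
for n in("top","scene"):
    cv2.imwrite(f"pics/{n}0.png",cv2.resize(r.grab_frame(n)[:,:,::-1],(800,600),interpolation=cv2.INTER_CUBIC))
    print(r.calibration(n))
o=r.get_obs();print(o)
E
```

```text
{'fx': 455.8406353909823, 'fy': 455.8406353909823, 'cx': 278.41144864779693, 'cy': 214.4755618355524, 'k1': -0.012428409656969319, 'rvec': array([ 2.15229728, -2.17805759,  0.19242485]), 'tvec': array([0.04038269, 0.63788429, 0.90413722])}
{'fx': 509.3936610110405, 'fy': 509.3936610110405, 'cx': 279.49619911176234, 'cy': 211.59092066867058, 'k1': 0.04445032648414297, 'rvec': array([ 2.23014488,  0.8339462 , -0.33855543]), 'tvec': array([-0.52379772, -0.18519272,  1.31553244])}
{'clock': 0.1, 'joints': array([-1.34309309,  0.47772528,  0.02235833,  1.55631262, -0.0114939 ,
        1.10933866, -0.08306841]), 'qvel': array([-1.30630378e-03, -3.47514871e-03, -5.04707141e-05, -2.45360141e-03,
       -2.20283664e-03,  9.35043136e-04, -9.24293744e-04]), 'tau': array([ 5.14872809e-03, -5.97760320e+01,  1.61382247e+00, -2.81954652e+01,
        1.28083443e-02,  4.99956121e-03, -1.12702492e-05]), 'tcp_pos': array([0.2223508 , 0.63707222, 0.40383464]), 'orientation': array([-5.24916068e-01, -3.09728145e+00,  2.59036465e-03]), 'contact_force': array([ 0.50033693, -0.0612433 ,  0.10844743]), 'moment': array([ 0.01182784,  0.04268736, -0.04521686]), 'gripper_force': 0.0, 'grip_width': 0.08542396489852257}
```

View pics/top0.png

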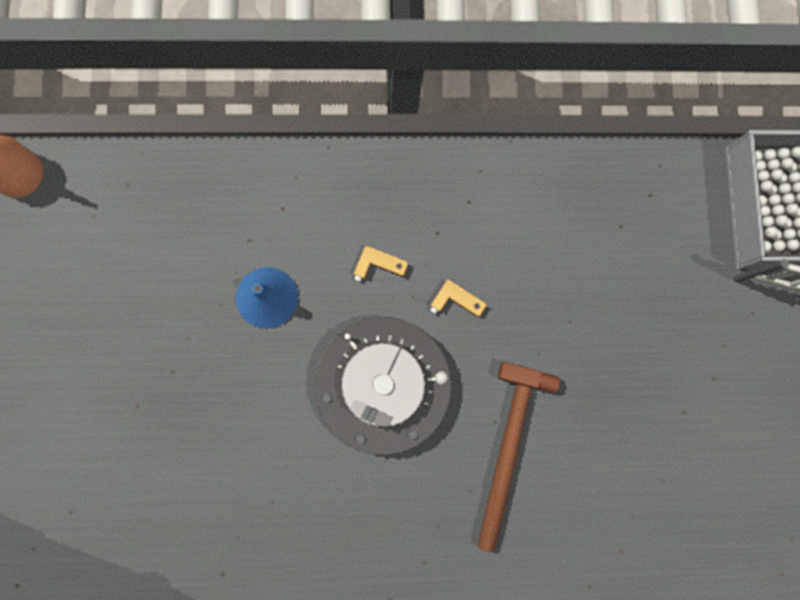

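View pics/scene0.png

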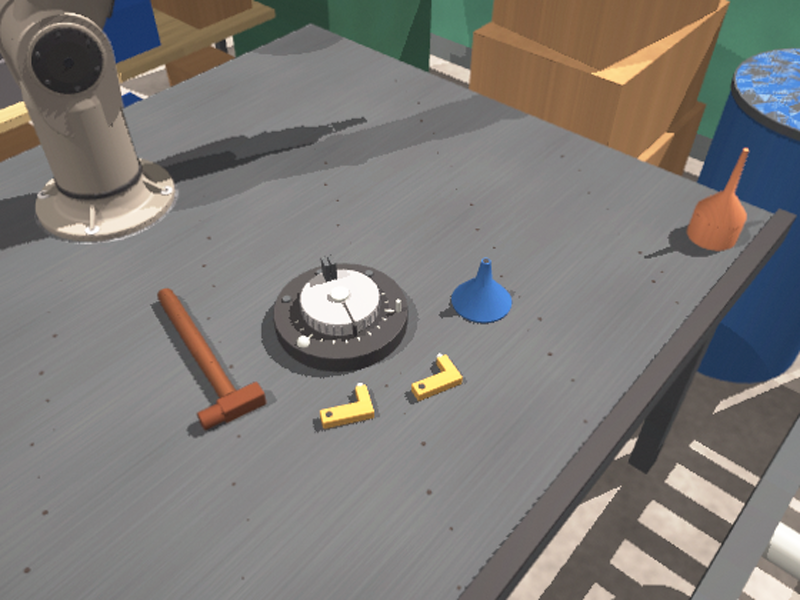

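The top picture shows the dial hub at (384,384), round rivet (441,378), slim pin (347,337), pointer tip about (402,347) and lug about (374,412). Funnel is at (268,297), jaws at (382,262) and (460,298), hammer head at (530,377). I'll measure more finely on a zoomed crop.

```bash
cat > h.py <<'E'
import numpy as np, cv2
from bench import r
def ray(n,u,v,z,c=None):
    """native pixel -> world point at height z"""
    c=c or r.calibration(n); R,_=cv2.Rodrigues(c["rvec"])
    K=np.array([[c["fx"],0,c["cx"]],[0,c["fy"],c["cy"]],[0,0,1.]])
    p=cv2.undistortPoints(np.array([[[u,v]]],float),K,np.array([c["k1"],0,0,0,0]))[0,0]
    d=R.T@np.array([p[0],p[1],1]); o=-R.T@c["tvec"]
    return o+d*(z-o[2])/d[2]
def proj(n,P):
    c=r.calibration(n)
    K=np.array([[c["fx"],0,c["cx"]],[0,c["fy"],c["cy"]],[0,0,1.]])
    return cv2.projectPoints(np.array(P,float).reshape(-1,1,3),c["rvec"],c["tvec"],K,np.array([c["k1"],0,0,0,0]))[0][:,0]
E
python3 - <<'E'
from h import *
f=r.grab_frame("top")
cv2.imwrite("pics/crop.png",cv2.resize(f[215:325,205:345,::-1],(770,605))[:600])
s=.7
for k,u,v,z in[("hub",384,384,.061),("rivet",441,378,.037),("pin",347,337,.045),("tip",402,347,.055),("lug",374,412,.087),("funnelbase",268,297,.0),("jawa",382,262,.0),("jawb",460,298,.0),("hamhead",530,377,.02)]:
    print(k,ray("top",(u+.5)*s-.5,(v+.5)*s-.5,z).round(4))
E
```

```text
hub [0.5262 0.0546 0.061 ]
rivet [ 0.5343 -0.0284  0.037 ]
pin [0.5947 0.107  0.045 ]
tip [0.5785 0.0282 0.055 ]
lug [0.4881 0.069  0.087 ]
funnelbase [0.6612 0.2283 0.    ]
jawa [0.7141 0.0547 0.    ]
jawb [ 0.657  -0.0643  0.    ]
hamhead [ 0.5345 -0.1626  0.02  ]
```

View pics/crop.png

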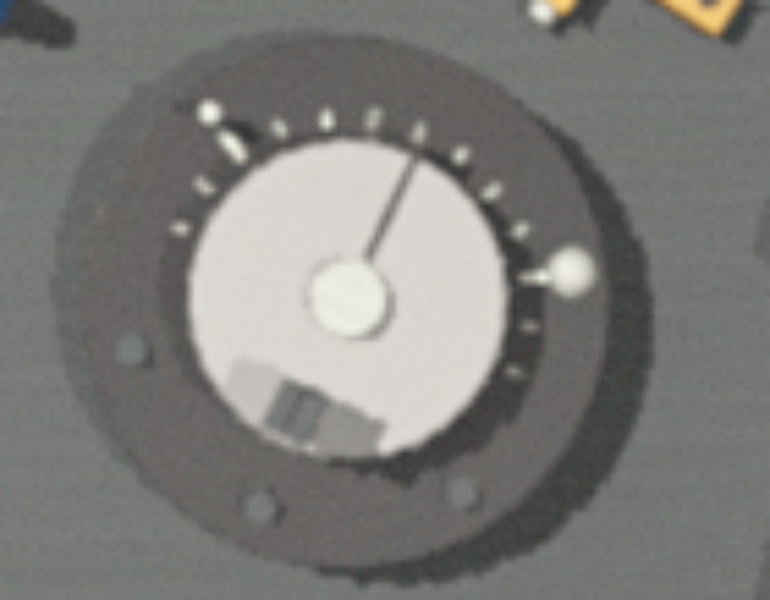

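Crop: hub (347,298), rivet (572,271), pin top (209,112), pointer line from (371,258) to (416,157); the lug plates lie at about (297,412), with a shadow to the right.

```bash
python3 - <<'E'
from h import *
W=lambda u,v,z: ray("top",u/5.5-.5+205,v/5.5-.5+215,z)
P={k:W(*a) for k,a in dict(hub=(348,297,.061),rivet=(572,271,.037),pin=(209,112,.052),p0=(371,258,.055),p1=(416,157,.055),lug=(297,412,.087),colL=(188,298,.05),colR=(508,290,.055)).items()}
for k,p in P.items():
    d=p-P["hub"]; print(k,p.round(4),"r",np.hypot(*d[:2]).round(4),"ang",np.degrees(np.arctan2(d[1],d[0])).round(1))
d=P["p1"]-P["p0"];print("pointer dir",np.degrees(np.arctan2(d[1],d[0])))
o=r.get_obs();R,_=cv2.Rodrigues(o["orientation"]);print(R.round(3))
E
```

```text
hub [0.5266 0.0564 0.061 ] r 0.0 ang 0.0
rivet [ 0.5357 -0.0283  0.037 ] r 0.0852 ang -83.9
pin [0.5958 0.1072 0.052 ] r 0.0859 ang 36.3
p0 [0.5409 0.0477 0.055 ] r 0.0167 ang -31.3
p1 [0.5779 0.0305 0.055 ] r 0.0575 ang -26.7
lug [0.486  0.0751 0.087 ] r 0.0447 ang 155.2
colL [0.5273 0.1152 0.05  ] r 0.0588 ang 89.3
colR [ 0.5285 -0.0027  0.055 ] r 0.0591 ang -88.2
pointer dir -24.82983836862877
[[-0.944  0.329 -0.   ]
 [ 0.329  0.944 -0.001]
 [-0.    -0.001 -1.   ]]
```

Request:
carry_out([
  [-0.03,-0.034,0,0,0],
  [-0.06,-0.068,0,0,0],
  [-0.09,-0.102,0,0,0],
  [-0.12,-0.136,0,0,0],
  [-0.15,-0.171,0,0,0],
  [-0.18,-0.205,0,0,0],
  [-0.21,-0.239,0,0,0],
  [-0.23,-0.262,0,0,0],
])

```text
clock: 0.95
tcp_pos: [0.3542, 0.3108, 0.4046]
orientation: [0.53, 3.097, -0.001]
contact_force: [0.6, -0.7, 0.5]
grip_width: 0.0
gripper_force: 0.0
```

```bash
cat >> h.py <<'E'
C=np.array([0.5266,0.0560])
def plan(th,off,z,psi=None,rad=.045):
    """tool-frame shift and roll from now to finger centre beside the lug at angle th (deg), off m on its ccw side, fingertips at z"""
    o=r.get_obs();R,_=cv2.Rodrigues(o["orientation"]);t=np.radians(th)
    e=np.array([np.cos(t),np.sin(t)]);n=np.array([-e[1],e[0]])
    p=np.r_[C+rad*e+off*n,z+.173]
    yaw=np.arctan2(R[1,1],R[0,1]); goal=t-np.pi/2 if psi is None else np.radians(psi)
    print(th,"world",p.round(4),"shift",(R.T@(p-o["tcp_pos"])).round(4),"roll",round(yaw-goal,3))
def st():
    o=r.get_obs();R,_=cv2.Rodrigues(o["orientation"])
    print(o["clock"],o["tcp_pos"].round(4),"yaw",np.degrees(np.arctan2(R[1,1],R[0,1])).round(2),"F",o["contact_force"].round(2),o["grip_width"],o["joints"].round(2))
E
python3 -c "
from h import *
st();plan(154.5,.047,.2);plan(154.5,.047,.066)"
```

```text
0.95 [0.3542 0.3108 0.4046] yaw 70.59 F [ 0.55 -0.7   0.54] 5.161481957607734e-06 [-0.98  0.14  0.14  2.03 -0.02  0.97  0.4 ]
154.5 world [0.4657 0.033  0.373 ] shift [-0.1975 -0.225   0.0318] roll 0.106
154.5 world [0.4657 0.033  0.239 ] shift [-0.1975 -0.2249  0.1658] roll 0.106
```

Request:
carry_out([
  [-0.028,-0.032,0,0,0],
  [-0.056,-0.064,0,0.02,0],
  [-0.084,-0.096,0,0.04,0],
  [-0.112,-0.128,0,0.06,0],
  [-0.14,-0.16,0.01,0.08,0],
  [-0.168,-0.192,0.02,0.1,0],
  [-0.197,-0.225,0.03,0.106,0],
  [-0.197,-0.225,0.06,0.106,0],
])

```text
clock: 1.75
tcp_pos: [0.4674, 0.0314, 0.3463]
orientation: [0.7, 3.056, 0.001]
contact_force: [0.1, 1.5, -1.0]
grip_width: 0.0001
gripper_force: 0.0
```

```bash
python3 -c "
from h import *
st();plan(154.5,.047,.068)
cv2.imwrite('pics/s1.png',cv2.resize(r.grab_frame('scene')[150:290,150:330,::-1],(800,600)))"
```

```text
1.75 [0.4674 0.0314 0.3463] yaw 64.19 F [ 0.11  1.51 -0.95] 7.646953215782318e-05 [-0.55  0.21  0.4   2.12 -0.11  0.82  1.04]
154.5 world [0.4657 0.033  0.241 ] shift [0.0029 0.0005 0.1053] roll -0.005
```

View pics/s1.png

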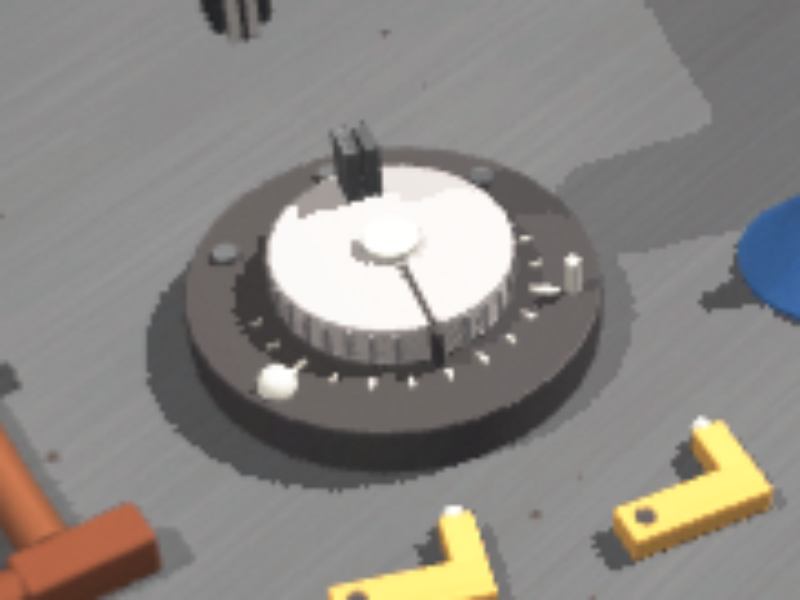

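The scene crop shows the shut fingers (240,15) above and on the left, counter-clockwise, side of the lug (357,160), with clear space to descend.

Request:
carry_out([
  [0.003,0,0.02,0,0],
  [0.003,0,0.04,0,0],
  [0.003,0,0.06,0,0],
  [0.003,0,0.08,0,0],
  [0.003,0,0.095,0,0],
  [0.003,0,0.102,0,0],
  [0.003,0,0.105,0,0],
  [0.003,0,0.105,0,0],
])

```text
clock: 2.6
tcp_pos: [0.4625, 0.0384, 0.2399]
orientation: [-0.688, -3.065, -0.0]
contact_force: [-0.3, -0.1, 0.5]
grip_width: -0.0005
gripper_force: 0.0
```

```bash
python3 -c "
from h import *
st();plan(154.5,.028,.068)
for t in (146,138,130,122,114,106):plan(t,.024,.068)
cv2.imwrite('pics/s2.png',cv2.resize(r.grab_frame('scene')[150:290,150:330,::-1],(800,600)))"
```

```text
2.6 [0.4625 0.0384 0.2399] yaw 64.71 F [-0.28 -0.05  0.47] -0.0005477776861214533 [-0.49  0.4   0.33  2.2  -0.23  0.57  1.14]
154.5 world [0.4739 0.0501 0.241 ] shift [-0.0054  0.0155 -0.0011] roll 0.004
146 world [0.4759 0.0613 0.241 ] shift [-0.0024  0.0264 -0.0011] roll 0.152
138 world [0.4771 0.0683 0.241 ] shift [-0.0005  0.0333 -0.0011] roll 0.292
130 world [0.4793 0.075  0.241 ] shift [ 0.0004  0.0403 -0.0011] roll 0.431
122 world [0.4824 0.0814 0.241 ] shift [ 0.0004  0.0474 -0.0011] roll 0.571
114 world [0.4864 0.0873 0.241 ] shift [-0.0007  0.0545 -0.0011] roll 0.711
106 world [0.4911 0.0926 0.241 ] shift [-0.0027  0.0613 -0.0011] roll 0.85
```

View pics/s2.png

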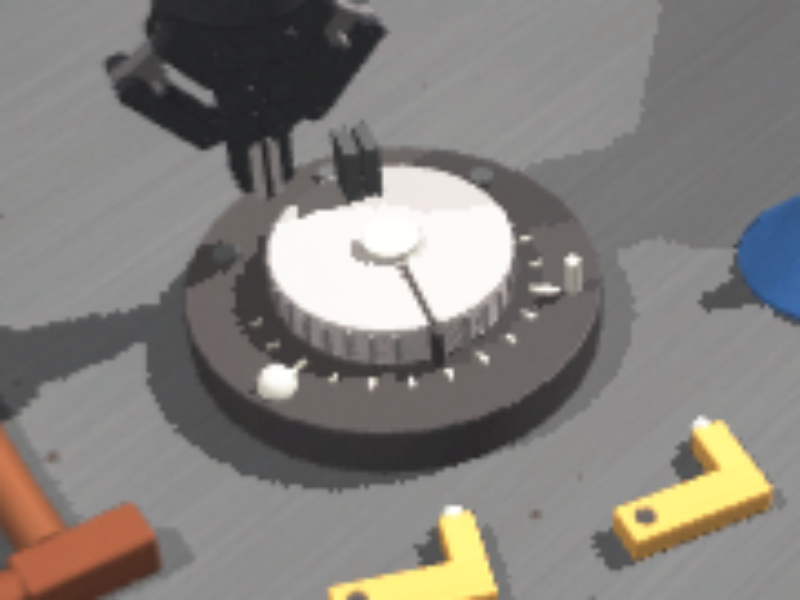

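Scene crop: the fingertips (268,195) stand beside the lug's left plate (345,165), with a gap between them. The gripper links flare just above lug height, so I'll ride 4 mm higher and start pushing along the arc.

Request:
carry_out([
  [-0.003,0.006,-0.004,0,0],
  [-0.005,0.012,-0.004,0,0],
  [-0.005,0.016,-0.004,0.02,0],
  [-0.004,0.02,-0.004,0.07,0],
  [-0.003,0.024,-0.004,0.12,0],
  [-0.002,0.027,-0.004,0.17,0],
  [-0.001,0.03,-0.004,0.23,0],
  [-0.0005,0.0333,-0.004,0.29,0],
])

```text
clock: 3.45
tcp_pos: [0.4768, 0.0677, 0.2437]
orientation: [-1.129, -2.931, 0.002]
contact_force: [-1.6, -1.9, 2.8]
grip_width: -0.0
gripper_force: 1.6
```

```bash
python3 -c "
from h import *
st()
for t in (138,134,130,126,122,118,114,110,106):plan(t,.024,.072)
cv2.imwrite('pics/s3.png',cv2.resize(r.grab_frame('scene')[150:290,150:330,::-1],(800,600)))"
```

```text
3.45 [0.4768 0.0677 0.2437] yaw 47.85 F [-1.61 -1.9   2.83] -4.77233520500661e-05 [-0.6   0.42  0.41  2.16 -0.29  0.61  0.85]
138 world [0.4771 0.0683 0.245 ] shift [ 0.0002  0.0006 -0.0013] roll -0.003
134 world [0.4781 0.0717 0.245 ] shift [ 0.0017  0.0038 -0.0013] roll 0.067
130 world [0.4793 0.075  0.245 ] shift [ 0.0031  0.0071 -0.0013] roll 0.137
126 world [0.4807 0.0783 0.245 ] shift [ 0.0042  0.0105 -0.0013] roll 0.207
122 world [0.4824 0.0814 0.245 ] shift [ 0.0051  0.0139 -0.0013] roll 0.277
118 world [0.4843 0.0845 0.245 ] shift [ 0.0057  0.0174 -0.0013] roll 0.347
114 world [0.4864 0.0873 0.245 ] shift [ 0.0061  0.021  -0.0013] roll 0.416
110 world [0.4887 0.0901 0.245 ] shift [ 0.0062  0.0245 -0.0013] roll 0.486
106 world [0.4911 0.0926 0.245 ] shift [ 0.0061  0.0281 -0.0013] roll 0.556
```

View pics/s3.png

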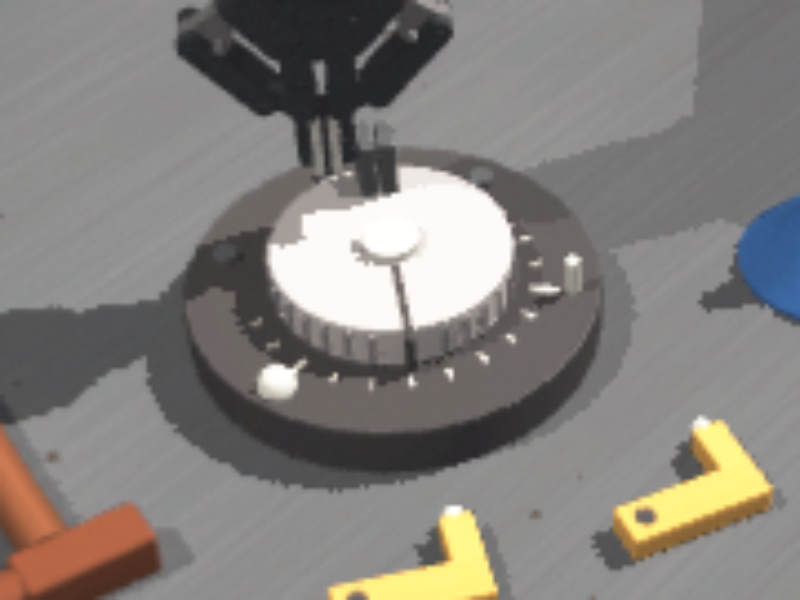

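Scene crop: the fingers press on the lug's left plate (375,165) and the pointer tip has moved to (410,365), one division towards the rivet (278,380), as the plan predicted. I'll carry on along the arc.

Request:
carry_out([
  [0.0017,0.0038,0,0.067,0],
  [0.0031,0.0071,0,0.137,0],
  [0.0042,0.0105,0,0.207,0],
  [0.0051,0.0139,0,0.277,0],
  [0.0057,0.0174,0,0.347,0],
  [0.0061,0.021,0,0.416,0],
  [0.0062,0.0245,0,0.486,0],
  [0.0062,0.0245,0,0.486,0],
])

```text
clock: 4.3
tcp_pos: [0.4887, 0.0909, 0.2435]
orientation: [-1.796, -2.577, 0.001]
contact_force: [-0.6, 1.1, -0.2]
grip_width: -0.0002
gripper_force: 0.5
```

```bash
python3 -c "
from h import *
st()
for t in (110,108,106,104,102,100,98,96,95):plan(t,.024,.072)
cv2.imwrite('pics/s4.png',cv2.resize(r.grab_frame('scene')[150:290,150:330,::-1],(800,600)))
cv2.imwrite('pics/t4.png',cv2.resize(r.grab_frame('top')[215:325,205:345,::-1],(770,605))[:600])"
```

```text
4.3 [0.4887 0.0909 0.2435] yaw 20.26 F [-0.61  1.09 -0.19] -0.00015546882904494516 [-0.74  0.47  0.53  2.13 -0.4   0.64  0.43]
110 world [0.4887 0.0901 0.245 ] shift [-0.0007 -0.0003 -0.0015] roll 0.005
108 world [0.4899 0.0914 0.245 ] shift [ 0.0001  0.0013 -0.0015] roll 0.039
106 world [0.4911 0.0926 0.245 ] shift [ 0.0008  0.0029 -0.0015] roll 0.074
104 world [0.4924 0.0939 0.245 ] shift [ 0.0015  0.0045 -0.0015] roll 0.109
102 world [0.4938 0.095  0.245 ] shift [ 0.0022  0.0062 -0.0015] roll 0.144
100 world [0.4952 0.0961 0.245 ] shift [ 0.0027  0.0079 -0.0015] roll 0.179
98 world [0.4966 0.0972 0.245 ] shift [ 0.0032  0.0096 -0.0015] roll 0.214
96 world [0.498  0.0982 0.245 ] shift [ 0.0037  0.0113 -0.0015] roll 0.249
95 world [0.4988 0.0987 0.245 ] shift [ 0.0039  0.0122 -0.0015] roll 0.266
```

View pics/s4.png

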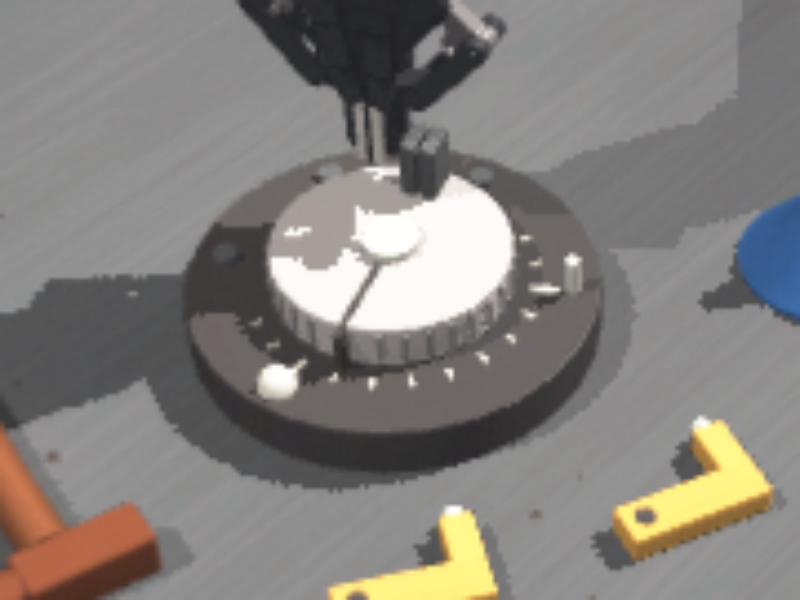

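Scene crop: the pointer runs from (378,266) to the rim at (343,328), about one division short of the rivet (278,380). I'll compute its angle.

```bash
cat >> h.py <<'E'
def sc(u,v,z): return ray("scene",(u+.5)*180/800-.5+150,(v+.5)*140/600-.5+150,z)
def ang(p,q): return round(float(np.degrees(np.arctan2(*(q-p)[1::-1]))),1)
E
python3 -c "
from h import *
h=sc(389,235,.061);a=sc(378,266,.055);b=sc(343,328,.055);v=sc(278,380,.036);p=sc(573,258,.052)
print(h,a,b,v,p,'ptr',ang(a,b),ang(h,b),'riv',ang(h,v),'pin',ang(h,p))
h=C
print(ang(np.r_[C,0],b),ang(np.r_[C,0],v))
"
```

```text
[0.5252593  0.05803684 0.061     ] [0.53187676 0.04345731 0.055     ] [0.54887767 0.00354418 0.055     ] [ 0.53688779 -0.02777045  0.036     ] [0.59466771 0.10975635 0.052     ] ptr -66.9 -66.6 riv -82.3 pin 36.7
-67.0 -83.0
```

View pics/t4.png

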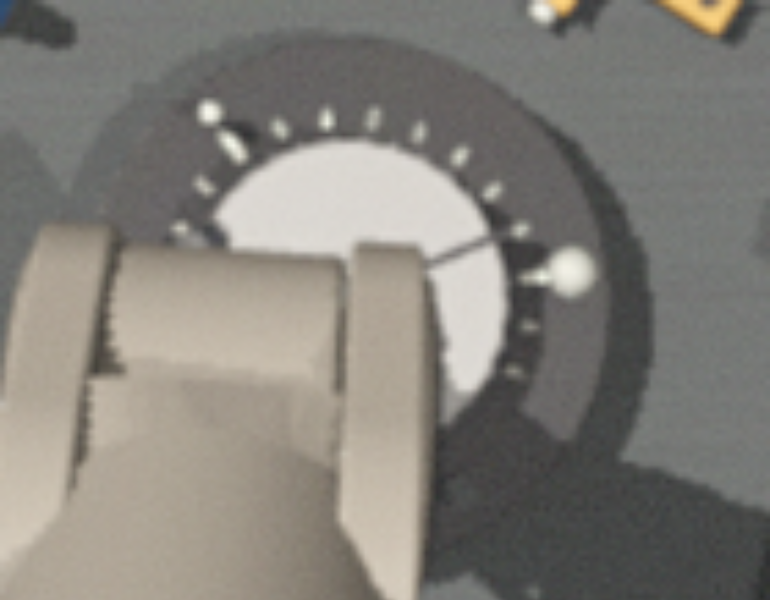

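Top crop: the pointer lies along (430,263)–(497,235), one division above the rivet (572,271), about 16.5° to go. The lug leads the plan by about 3°, so I go to plan angle 95 (about 1.5° short).

Request:
carry_out([
  [0.0001,0.0013,0,0.039,0],
  [0.0008,0.0029,0,0.074,0],
  [0.0015,0.0045,0,0.109,0],
  [0.0022,0.0062,0,0.144,0],
  [0.0027,0.0079,0,0.179,0],
  [0.0032,0.0096,0,0.214,0],
  [0.0039,0.0122,0,0.266,0],
  [0.0039,0.0122,0,0.266,0],
])

```text
clock: 5.2
tcp_pos: [0.4993, 0.0985, 0.2436]
orientation: [2.123, 2.314, 0.0]
contact_force: [-1.6, 1.3, -0.5]
grip_width: 0.0001
gripper_force: 1.1
```

```bash
python3 -c "
from h import *
st()
for t in (96,95,94,93,92):plan(t,.024,.072)
a=cv2.resize(r.grab_frame('scene')[190:260,185:285,::-1],(800,560),interpolation=cv2.INTER_CUBIC)
cv2.imwrite('pics/s5.png',a)
cv2.imwrite('pics/t5.png',cv2.resize(r.grab_frame('top')[235:295,245:325,::-1],(800,600),interpolation=cv2.INTER_CUBIC))"
```

```text
5.2 [0.4993 0.0985 0.2436] yaw 4.92 F [-1.63  1.29 -0.53] 0.00012892380333393973 [-0.79  0.5   0.6   2.11 -0.46  0.66  0.21]
96 world [0.498  0.0982 0.245 ] shift [-0.0002 -0.0013 -0.0014] roll -0.019
95 world [0.4988 0.0987 0.245 ] shift [ 0.0002 -0.0005 -0.0014] roll -0.001
94 world [0.4995 0.0992 0.245 ] shift [ 0.0007  0.0003 -0.0014] roll 0.016
93 world [0.5003 0.0997 0.245 ] shift [ 0.0011  0.0011 -0.0014] roll 0.034
92 world [0.501  0.1001 0.245 ] shift [ 0.0014  0.0019 -0.0014] roll 0.051
```

View pics/t5.png

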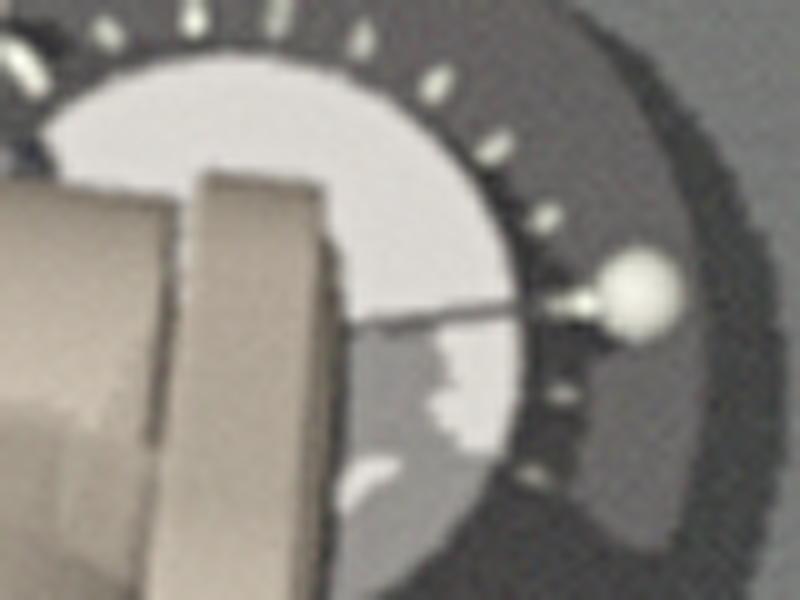

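Top zoom: the pointer runs from (365,326) to (520,308), almost in line with the rivet at (640,295). Checking with height correction.

```bash
python3 -c "
from h import *
W=lambda u,v,z: ray('top',u/10-.5+245,v/10-.5+235,z)
a=W(365,326,.055);b=W(520,308,.055);v=W(640,295,.036)
h=ray('top',348/5.5-.5+205,297/5.5-.5+215,.061)
c=np.r_[C,0]
for o in(h,c):print('ptr',ang(a,b),ang(o,b),'riv',ang(o,v))
d=(b-a)[:2]/np.hypot(*(b-a)[:2]);w=(v-b)[:2];print('offset mm',1e3*(d[0]*w[1]-d[1]*w[0]))
# subpixel pointer trace along columns
f=r.grab_frame('top').astype(float).sum(2)
for x in range(282,296):
    ys=np.arange(264,270);col=f[264:270,x];wt=np.clip(col.max()-col-60,0,None);print(x,round((ys*wt).sum()/wt.sum(),2) if wt.sum() else None,end=' ')
"
```

```text
ptr -84.2 -84.3 riv -84.2
ptr -84.2 -84.3 riv -84.1
offset mm 0.20723255277607133
282 267.69 283 267.7 284 267.68 285 267.57 286 267.46 287 267.44 288 267.32 289 266.58 290 266.03 291 265.97 292 265.88 293 265.65 294 265.54 295 265.49
```

The pointer sits at about -84.3° and the rivet at -84.1°, so they're aligned. Backing straight off the lug, then up.

Request:
carry_out([
  [0,-0.01,0,0,0],
  [0,-0.025,0,0,0],
  [0,-0.04,0,0,0],
  [0,-0.04,-0.03,0,0],
  [0,-0.04,-0.07,0,0],
  [0,-0.04,-0.11,0,0],
  [0,-0.04,-0.15,0,0],
  [0,-0.04,-0.15,0,0],
])

```text
clock: 6.15
tcp_pos: [0.4609, 0.0939, 0.3984]
orientation: [2.122, 2.313, 0.016]
contact_force: [0.4, 0.6, 0.3]
grip_width: 0.0003
gripper_force: 0.0
```

Request:
carry_out([
  [0,0,0,0,0],
  [0,0,0,0,0],
  [0,0,0,0,0],
  [0,0,0,0,0],
  [0,0,0,0,0],
  [0,0,0,0,0],
  [0,0,0,0,0],
  [0,0,0,0,0],
])

```text
clock: 6.95
tcp_pos: [0.4591, 0.0947, 0.3936]
orientation: [2.123, 2.316, -0.0]
contact_force: [1.0, -0.0, -0.3]
grip_width: 0.0001
gripper_force: 0.0
```

```bash
python3 -c "
from h import *
st()
a=cv2.resize(r.grab_frame('scene')[170:260,185:305,::-1],(800,600),interpolation=cv2.INTER_CUBIC)
b=cv2.resize(r.grab_frame('top')[235:295,245:325,::-1],(800,600),interpolation=cv2.INTER_CUBIC)
cv2.imwrite('pics/f6.png',np.vstack([cv2.resize(a,(400,300)),cv2.resize(b,(400,300))]))"
```

```text
6.95 [0.4591 0.0947 0.3936] yaw 4.98 F [ 0.96 -0.02 -0.33] 7.23676391314628e-05 [-1.06  0.18  0.82  2.08 -0.16  0.94 -0.06]
```

View pics/f6.png

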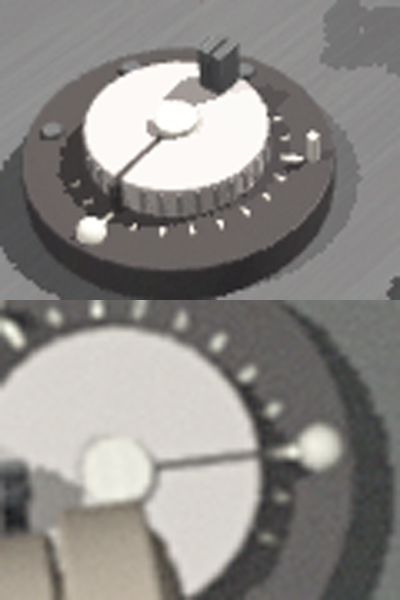

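The final views show the pointer in line with the long line and the round rivet: in the lower (top-camera) view it runs (155,466)–(258,454), with the rivet at (320,447). The gripper is clear of everything.

```bash
python3 -c "
from bench import r
print(r.hand_in())"
```

```text
the job is handed in; nothing more can be done
None
```

I turned the collar until its pointer lined up with the round-head rivet's line (measured about 0.2 mm off, limit 5 mm), then backed the arm clear and handed the job in; no verdict was returned.

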